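# Index the jar carousel and clamp a jar with the ratchet trigger

### The job

I want to unscrew the jar with the red lid: turn the carousel (it has a bar knob on top) to its next click position so that this jar stands in front of the clamp's jaw. Then pump the black-ended trigger until the jaw pad presses on the jar and the gauge pointer stands over the green field, never letting it run into the red. Finish while still holding the trigger pressed down like that (the grip slackens if it is let go); do not touch the jars or the jaw with the fingers, and leave everything else standing where it is.

Things in the scene. Friction and masses are not known exactly. Their poses are not given: they have to be found in the camera images.
- fixture: jar-holding fixture screwed to the worktop: a dark steel base 100 mm wide (its x axis) and about 400 mm long (its y axis), with a round carousel at its -y end and a blue ratchet clamp at its +y end. Origin at the underside on the worktop, z up. Carousel axis at fixture (0, -0.115), clamp along the line x = 0
- carousel_knob (a point): centre of the black bar knob on top of the carousel's post, 151 mm above the worktop. Bar 50 mm long, 16 mm wide, 34 mm tall (z 134 to 168 mm), turns with the carousel; the point's y axis runs along the bar and at joint 0 points along fixture +y, to the clamp. Pinch it across its 16 mm from above. Lids beside it reach 114 mm above the worktop
- carousel (a joint): carousel angle in rad, positive anticlockwise from above, stops at -1.2 and +1.2. Click positions -1.047, 0 and +1.047 (60 degrees apart), to which a sprung detent pulls it (about 0.2 N m to get over). Starts at 0. Disc 190 mm across, three nests 62 mm from the axis: at joint 0 one lies in fixture +y (empty at the start), the others 60 degrees to either side
- clamp_spot (a point): floor of the nest (22 mm above the worktop) that stands in front of the jaw, at fixture (0, -0.053): the wanted jar's origin must come to this point; fixed to the fixture
- red_jar: the jar to clamp: glass jar with a red lid, 48 mm across, 84 mm tall, loose in one of the two side nests; origin at the centre of its underside. A jar clamped fast is pushed 1 to 2 mm towards the carousel axis against rubber rests
- black_jar: jar with a black lid, 47 mm across, 92 mm tall, loose in the other side nest; origin at the centre of its underside. It stays in its nest
- jaw (a joint): travel in m of the steel jaw bar towards the carousel (fixture -y); 0 = fully back, at most 0.078. Starts between 0 and 0.015. Held by a friction brake of 3 to 4 N. At 0 the free pad face is 45 mm from the jar standing at clamp_spot
- pad_face (a point): centre of the rubber front face (36 by 36 mm) of the orange jaw pad, 64 mm above the worktop; it moves along the fixture's -y towards the jar
- pad (a joint): gauge: how far (m) the sprung pad is pushed back into the jaw, 0 to 0.03, 600 N/m. The black pointer above the jaw shows it: white field up to 0.010, green 0.010 to 0.020 (6 to 12 N on the jar), red above 0.020
- trigger (a joint): lever angle in rad: 0 = up (spring return), 0.44 = fully down. Pressing moves a pawl 0.0575 m per rad to the carousel; it takes the jaw along by pins of 8 mm pitch, so up to 8 mm of the 25 mm stroke is idle. Let up, the jaw stays while the pad is free; but once the pad presses on the jar it slides back until about 3 N (gauge 0.005) is left, unless held down
- trigger_pad (a point): centre of the top of the black ribbed trigger end, 36 mm wide (fixture x) and 46 mm long, to be pressed down with the closed fingertips (3 to 15 N); about 142 mm above the worktop when up, 94 mm when fully down. It swings about trigger_hinge
- trigger_hinge (a point): the trigger's hinge (axis along fixture x), 105 mm above the worktop; the lever reaches from it along fixture +y, pad centre 110 mm away, 0.28 rad above level when released, 0.16 rad below level when fully down
- tea_glass: bystander: small clear waisted glass, 61 mm across, 82 mm tall, origin at underside
- tin_tuna: bystander: flat tin, 86 mm across, 40 mm tall, origin at underside
- mug: bystander: white mug with a pink band, 106 mm tall, origin at underside
- lemon: bystander: lemon, 71 mm long, origin at underside
- onion: bystander: brown onion, 80 mm across, 88 mm tall, origin at underside
Mind the look-alikes: they are no part of the job. Of the things shaped like the black_jar, the black one is meant.

How it is judged (in metres and radians):
On the way:
1. the red-lidded jar has been indexed to stand in front of the jaw, carousel clicked in (horizontal distance between red_jar and clamp_spot below 0.008 m and value of joint pad below 0.003 m), for 0.3 s.
At the end, for the whole second after the job is handed in: the red-lidded jar stands upright within 8 mm of clamp_spot, pressed by the jaw pad with the gauge in the green (0.010 to 0.020 m, 1 mm allowed either side), the fingers still holding the trigger down; the black-lidded jar stands in its nest (horizontal distance between red_jar and clamp_spot below 0.008 m and angle between each of red_jar, black_jar's own z axis and vertical below 0.1 rad and contact force between pad and red_jar above 4.5 N and value of joint pad between 0.009 and 0.021 m and contact force between the fingers and trigger above 1 N and value of joint trigger above 0.05 rad and distance between black_jar and red_jar between 0.098 and 0.115 m and height (world z) of black_jar between 0.018 and 0.03 m and linear speed of red_jar below 0.02 m/s); the arm keeps its last pose, push and grip.
It fails at once if the gauge ran into the red (over 22 mm) (value of joint pad above 0.022 m).
It fails at once if the fingers handled a jar (contact force between the fingers and red_jar above 2 N or contact force between the fingers and black_jar above 2 N).
It fails at once if the fingers pushed the jaw or its pad instead of the trigger (contact force between the fingers and jaw above 2 N).
It fails at once if a bystander was disturbed (distance of any of tea_glass, tin_tuna, mug, lemon, onion from where it was at the start of the episode above 0.03 m).
It also fails if it takes over 64 s, if anything falls off the work surface, if the arm or the gripper's body presses on something with over 40 N, if the wrist force passes 120 N, or if a joint passes its speed limit or range.

### The arm

A 6-joint arm with a two-finger parallel gripper is mounted at the origin on a cart in front of the work surface, level with it; the furniture and walls round the work are solid. World frame = base frame: x ahead of the robot, y to its left, z up, the work surface at z = 0. Lengths are in mm, angles in rad, forces in N, time in s.
With the tool pointing down it reaches from about 275 to 750 mm from the base axis. Payload 10.2 kg.
Tool frame: the origin (TCP) lies between the finger pads; the fingertips stand 14 mm ahead of it and the grasp point (between the pads) lies 5 mm behind it (tip_reach is the distance from the TCP to the fingertips, in mm); z points along the fingers, y is the line along which they close (so a half turn about z gives the same grasp; the last joint's range is limited). The gripper opens to 85 mm and grips with 20 to 120 N. Pads are 22 mm wide; open, the fingers measure 114 mm over their backs; the gripper's body (76 mm by 85 mm) begins 54 mm behind the grasp point. The pads swing forward as they close: fully open they stand 13 mm farther back than shut.
Start: joints at [-1.49, 0.313, 1.498, -0, 1.331, -0.223], TCP at [157.04, -500.969, 245.294] pointing down, gripper open.
Joint ranges: [-2.94, 2.94], [-0.97, 2.17], [0.19, 2.56], [-1.23, 4.37], [0.02, 3.11], [-2.88, 2.88]. Speed limits (rad/s): [2.39, 2.39, 3.01, 3.14, 3.14, 3.14].

### API

Orientations are given as a unit quaternion [w, x, y, z].
In Python, from rig import * gives the robot as it stands.
- The arm moves only by the tool arm_command, never from a script. Its argument "steps" is a list that holds one entry, the list of rows, each a list of 7 numbers: the opening, from 0 (shut) to 1 (fully open), then the shift along the tool's x, y, z each as a share of 0.05 m, from -1 to 1, then the turn, a rotation vector about the tool's x, y, z each as a share of 0.15 rad, from -1 to 1. A call has 1 to 8 rows; each row shifts and turns the commanded pose from where the row before left it, along the tool's axes as they then stand; what a row does not reach is not made up. A row lasts 1/8 s, in which the tool goes at most 62.5 mm and 10.7 degrees, less where a joint would pass 70% of its speed; a pose out of reach is approached as far as the arm can. A call with a number of a shift or a turn outside -1 to 1 is refused whole. A call with a gripper value outside its range is refused whole. The fingers move at their own pace and stop on an object; "squeeze" is the grip in N (left out, the last holds). Time passes only in rows, so rows that do not move let the fingers close. It gives the time, the measured TCP pose, the force, the opening and the grip force at its end, in the units of the state.
- sense(): the state, without advancing time (a new reading comes with each control period).
- capture(name): name is "side" or "top" or "wrist"; returns the picture (420x560x3 uint8, red, green, blue); there is no depth.
- get_calibration(name): a dict with "intrinsics" (3x3 intrinsics, pixels), "rvec" (rotation vector, rad) and "tvec" (3), from world to camera coordinates, as OpenCV has them; the wrist camera has in their place "T_tool_cam" (4x4, takes a point from camera to tool coordinates, whose origin is the TCP and whose axes are the flange's). Camera axes: x right, y down, z forward; pixel columns grow to the right and rows downward; lengths in mm; the calibration is good to about 2 mm. A picture is of the moment at which its call begins: read the wrist's pose just before it. get_calibration takes no time and is no camera call.
- finish_job(): hands the job in; it is judged then, once.
The state is a dict: "time_s": time; "joints": joint angles; "dq": joint speeds; "tau": joint torques, N m; "eef_pos": TCP position; "ee_rot": TCP orientation; "force": force on the tool from outside, world axes, zero at the start; "wrist_torque": the same for the moment, N m; "grip_width": opening from 0.0 (shut) to 1.0 (fully open); "grip_force": force on a finger pad.
Only numpy, scipy, OpenCV 4.12 (cv2) and the standard library are available. Lean on these libraries where they do the work, as an engineer would, in place of code of your own. Each camera call takes 0.05 s, during which the arm holds its last target. There are 200 camera calls.

## Working session

There is one attempt and no reset: what is moved stays moved. The work goes in short steps, Python scripts to look and compute and a tool call to move; the robot and the scene stay as the last step left them, time stands still between calls to the robot, and variables do not carry over. Pictures are saved under pics/ and viewed, at most 10 in all, crops included, and the job is handed in when it is done.

Besides the shell and the picture viewer there is one more tool, called after "Request:" as name(argument=value, ...) on one line, values as JSON. arm_command: Moves the arm, as the interface text tells. Its arguments: {"type":"object","properties":{"steps":{"type":"array"},"squeeze":{"type":"number"}},"required":["steps"]}

```bash
mkdir -p pics; ls; python3 - <<'E'
from rig import *
import cv2,numpy as np
for n in("top","side"):
    im=capture(n);cv2.imwrite(f"pics/{n}0.png",im[:,:,::-1])
    c=get_calibration(n);R=cv2.Rodrigues(np.array(c["rvec"],float))[0]
    print(n,np.round(c["intrinsics"],1).tolist(),np.round(-R.T@np.array(c["tvec"]).ravel()),np.round(R,2).tolist())
s=sense();print(s["eef_pos"],s["ee_rot"],s["time_s"])
E
```

```text
pics
top [[422.1, 0.0, 282.1], [0.0, 422.1, 213.5], [0.0, 0.0, 1.0]] [429. 199. 970.] [[-0.0, -1.0, 0.0], [-0.98, 0.0, -0.2], [0.2, -0.0, -0.98]]
side [[382.1, 0.0, 276.0], [0.0, 382.1, 214.0], [0.0, 0.0, 1.0]] [ 740. -461.  588.] [[0.98, 0.21, 0.02], [0.14, -0.56, -0.82], [-0.17, 0.8, -0.57]]
[ 157.03962403 -500.75745832  244.8096067 ] [-5.52279165e-04  9.88483659e-01  1.51326632e-01  3.64048732e-05] 0.1
```

View pics/top0.png

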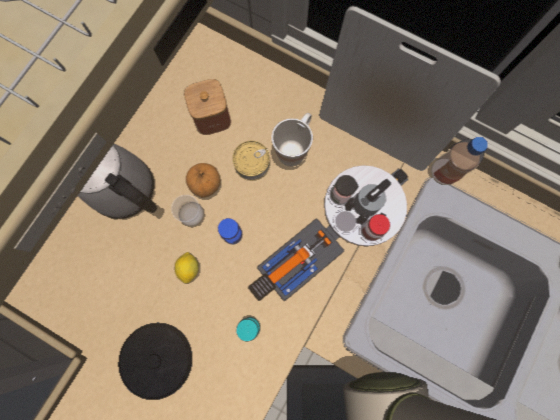

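View pics/side0.png

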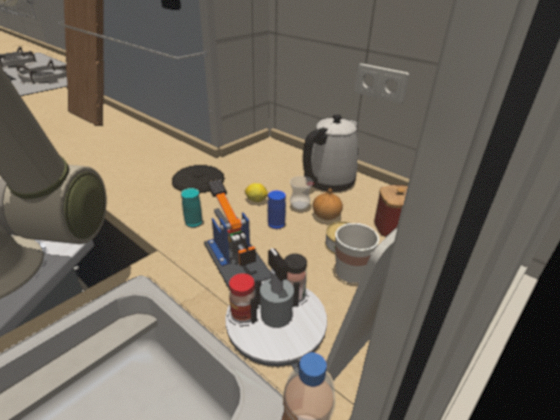

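```bash
cat >h.py <<'E'
import cv2,numpy as np
from rig import *
def cal(n):
    c=get_calibration(n);R=cv2.Rodrigues(np.array(c["rvec"],float))[0];t=np.array(c["tvec"],float).ravel()
    return np.array(c["intrinsics"],float),R,t
def ray(n,px,z):
    K,R,t=cal(n);d=R.T@np.linalg.inv(K)@[px[0],px[1],1];o=-R.T@t
    return o+d*(z-o[2])/d[2]
def proj(n,p):
    K,R,t=cal(n);q=K@(R@np.array(p,float)+t);return q[:2]/q[2]
def blob(im,lo,hi,roi):
    h=cv2.cvtColor(im,cv2.COLOR_RGB2HSV);m=cv2.inRange(h,lo,hi);k=np.zeros_like(m);x0,y0,x1,y1=roi;k[y0:y1,x0:x1]=m[y0:y1,x0:x1]
    n,_,s,c=cv2.connectedComponentsWithStats(k);i=1+np.argmax(s[1:,4]);return c[i],s[i]
E
python3 - <<'E'
from h import *
a=cv2.imread("pics/top0.png");b=cv2.imread("pics/side0.png")
A=cv2.resize(a[150:310,235:425],None,fx=3,fy=3,interpolation=3)
cv2.imwrite("pics/ctop.png",A)
B=cv2.resize(b[170:370,180:350],None,fx=3,fy=3,interpolation=3)
cv2.imwrite("pics/cside.png",B)
im=a[:,:,::-1].copy()
print("red",blob(im,(170,100,80),(180,255,255),(350,200,400,250)))
print("orange",blob(im,(5,180,120),(16,255,255),(240,220,340,300)))
print("disc",blob(im,(0,0,185),(180,40,255),(310,150,420,260)))
E
```

```text
red (array([379.41666667, 223.84469697]), array([369, 214,  21,  21, 264], dtype=int32))
orange (array([288.59484778, 265.08665105]), array([268, 248,  41,  35, 427], dtype=int32))
disc (array([372.19089317, 202.09588441]), array([ 325,  166,   82,   79, 2284], dtype=int32))
```

View pics/ctop.png

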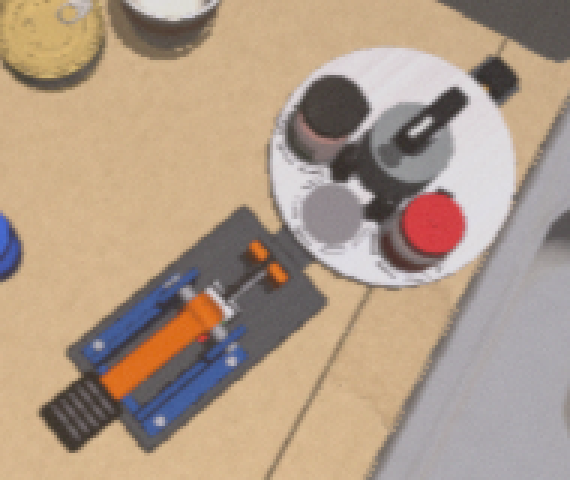

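View pics/cside.png

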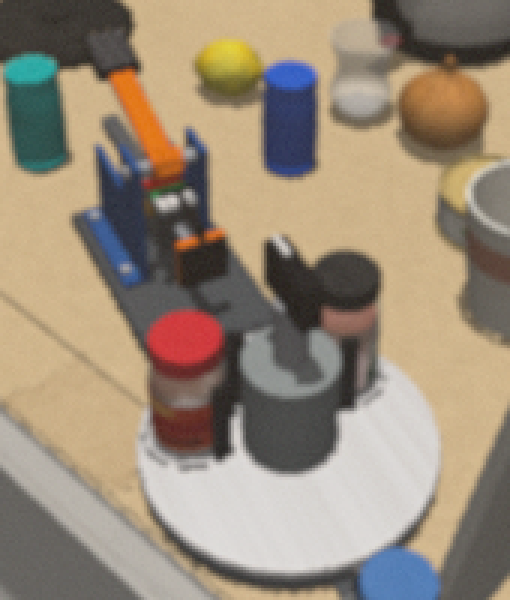

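```bash
python3 - <<'E'
from h import *
im=cv2.imread("pics/top0.png")[:,:,::-1].copy()
f=lambda x,y:(235+(x+.5)/3-.5,150+(y+.5)/3-.5)
T=lambda x,y,z:ray("top",f(x,y),z)
h=cv2.cvtColor(im,cv2.COLOR_RGB2HSV);m=cv2.inRange(h,(0,0,185),(180,40,255));k=np.zeros_like(m);k[155:255,315:415]=m[155:255,315:415]
cs=max(cv2.findContours(k,0,1)[0],key=len);hull=cv2.convexHull(cs);e=cv2.fitEllipse(hull);print(e)
c=ray("top",e[0],20);print("axis from disc",c)
red=ray("top",(379.4,223.8),106);print("red",red)
bl=T(337,106,114);print("black",bl)
en=T(332,213,22);print("empty nest/clamp_spot",en)
for n,p in(("red",red),("bl",bl),("en",en)):print(n,np.linalg.norm((p-c)[:2]),np.degrees(np.arctan2(*(p-c)[1::-1])))
print("knob top ends",T(404,142,168),T(462,95,168))
tp=T(73,411,142);print("trigger",tp)
B=[T(*p,10) for p in((245,207),(327,298),(150,450),(70,352))];print(np.round(B))
for a,b in((0,1),(1,2),(2,3),(3,0)):
  d=(B[b]-B[a])[:2];print(np.linalg.norm(d),np.degrees(np.arctan2(d[1],d[0])))
# side view
g=lambda x,y:(180+(x+.5)/3-.5,170+(y+.5)/3-.5)
print("side red",ray("side",g(186,338),106),"black",ray("side",g(347,278),114),"trig",ray("side",g(110,42),142))
print("side knob proj check: axis z168", proj("side",[*c[:2],168]),proj("top",[*c[:2],168]), "clamp", proj("top",[*en[:2],22]))
E
```

```text
((365.6732482910156, 204.8331756591797), (78.29185485839844, 82.45138549804688), 120.85199737548828)
axis from disc [644.01956314   4.25472587  20.        ]
red [584.12067251  -5.00369532 106.        ]
black [665.43376501  61.06138851 114.        ]
empty nest/clamp_spot [606.48717615  52.659589    22.        ]
red 60.610192721366126 -171.21346818863083
bl 60.70885406728691 69.3452437495012
en 61.25121098937255 127.78944998037305
knob top ends [626.22855927  26.86395164 168.        ] [657.99911843 -12.59746255 168.        ]
trigger [454.28323509 242.16217766 142.        ]
[[613. 118.  10.]
 [543.  57.  10.]
 [430. 192.  10.]
 [502. 252.  10.]]
93.37048447477837 -139.0394526648674
176.10592576798857 130.0120102652666
94.18039573780987 39.72380659522955
174.08844240349976 -50.25836663186638
side red [586.08683331  -4.31270749 106.        ] black [669.75173518  59.74575897 114.        ] trig [451.55315076 249.1581923  142.        ]
side knob proj check: axis z168 [275.59741134 257.58243303] [380.45710699 188.19679825] clamp [345.33333333 220.66666667]
```

```bash
cat >>h.py <<'E'
def plan(p,yaw,n,op,start=None):
    s=sense();R=None
    w,x,y,z=s["ee_rot"];ey=np.array([2*(x*y-w*z),1-2*(x*x+z*z)]);a0=np.degrees(np.arctan2(ey[1],ey[0]));q=np.array(s["eef_pos"])
    if start: q,a0=np.array(start[0],float),start[1]
    print("at",np.round(q,1),round(a0,1))
    t=(np.array(p)-q)/n;da=(yaw-a0)/n
    for i in range(n):
        A=np.radians(a0+da*i);ey=[np.cos(A),np.sin(A)];ex=[-np.sin(A),np.cos(A)];ex=[np.cos(A+np.pi/2),np.sin(A+np.pi/2)]
        print([op]+[round(float(v),2) for v in(np.dot(t[:2],ex)/50,np.dot(t[:2],ey)/50,-t[2]/50,0,0,-np.radians(da)/.15)])
E
python3 -c "
from h import *
plan([643.5,5,245],39,16,.6)"
```

```text
at [ 157.  -500.8  244.8] -72.6
[0.6, 0.77, -0.42, -0.0, 0.0, 0.0, -0.81]
[0.6, 0.81, -0.32, -0.0, 0.0, 0.0, -0.81]
[0.6, 0.85, -0.22, -0.0, 0.0, 0.0, -0.81]
[0.6, 0.87, -0.12, -0.0, 0.0, 0.0, -0.81]
[0.6, 0.88, -0.01, -0.0, 0.0, 0.0, -0.81]
[0.6, 0.87, 0.09, -0.0, 0.0, 0.0, -0.81]
[0.6, 0.85, 0.2, -0.0, 0.0, 0.0, -0.81]
[0.6, 0.82, 0.3, -0.0, 0.0, 0.0, -0.81]
[0.6, 0.78, 0.4, -0.0, 0.0, 0.0, -0.81]
[0.6, 0.73, 0.49, -0.0, 0.0, 0.0, -0.81]
[0.6, 0.66, 0.58, -0.0, 0.0, 0.0, -0.81]
[0.6, 0.59, 0.65, -0.0, 0.0, 0.0, -0.81]
[0.6, 0.5, 0.72, -0.0, 0.0, 0.0, -0.81]
[0.6, 0.41, 0.77, -0.0, 0.0, 0.0, -0.81]
[0.6, 0.32, 0.82, -0.0, 0.0, 0.0, -0.81]
[0.6, 0.21, 0.85, -0.0, 0.0, 0.0, -0.81]
```

Request:
arm_command(steps=[[[0.6,0.77,-0.42,0,0,0,-0.81],[0.6,0.81,-0.32,0,0,0,-0.81],[0.6,0.85,-0.22,0,0,0,-0.81],[0.6,0.87,-0.12,0,0,0,-0.81],[0.6,0.88,-0.01,0,0,0,-0.81],[0.6,0.87,0.09,0,0,0,-0.81],[0.6,0.85,0.2,0,0,0,-0.81],[0.6,0.82,0.3,0,0,0,-0.81]]])

```text
time_s: 1.1
eef_pos: [401.1, -247.7, 245.1]
ee_rot: [-0.0, 0.802, 0.597, -0.0]
force: [-0.2, -0.8, -0.7]
grip_width: 0.601
grip_force: 0.0
```

Request:
arm_command(steps=[[[0.6,0.78,0.4,0,0,0,-0.81],[0.6,0.73,0.49,0,0,0,-0.81],[0.6,0.66,0.58,0,0,0,-0.81],[0.6,0.59,0.65,0,0,0,-0.81],[0.6,0.5,0.72,0,0,0,-0.81],[0.6,0.41,0.77,0,0,0,-0.81],[0.6,0.32,0.82,0,0,0,-0.81],[0.6,0.21,0.85,0,0,0,-0.81]]])

```text
time_s: 2.1
eef_pos: [645.0, 4.4, 244.9]
ee_rot: [-0.0, 0.43, 0.903, -0.0]
force: [0.1, -1.2, -0.9]
grip_width: 0.599
grip_force: 0.0
```

Request:
arm_command(steps=[[[0.6,0,0,0,0,0,0],[0.6,0,0,0,0,0,0]]])

```text
time_s: 2.35
eef_pos: [643.9, 2.9, 244.8]
ee_rot: [-0.0, 0.433, 0.902, -0.0]
force: [0.5, -0.2, -0.1]
grip_width: 0.604
grip_force: 0.0
```

```bash
python3 - <<'E'
from h import *
s=sense();c=get_calibration("wrist");im=capture("wrist");cv2.imwrite("pics/w1.png",im[:,:,::-1])
print(s["time_s"],np.round(c["T_tool_cam"],3).tolist(),np.round(c["intrinsics"],1).tolist())
from scipy.spatial.transform import Rotation as Ro
w,x,y,z=s["ee_rot"];T=np.eye(4);T[:3,:3]=Ro.from_quat([x,y,z,w]).as_matrix();T[:3,3]=s["eef_pos"];M=np.linalg.inv(T@np.array(c["T_tool_cam"]))
def pw(p):
    q=np.array(c["intrinsics"])@(M@[*p,1])[:3];return q[:2]/q[2]
for o in(-25,0,25):
    print(o,pw([643.5+o*np.cos(np.radians(129)),5+o*np.sin(np.radians(129)),168]))
plan([643.5,5,151],39,4,.5)
print(s["force"],s["grip_width"])
E
```

```text
2.35 [[0.001, -0.966, -0.258, 64.359], [1.0, 0.001, 0.001, -0.647], [-0.001, -0.258, 0.966, -129.533], [0.0, 0.0, 0.0, 1.0]] [[339.9, 0.0, 280.9], [0.0, 339.9, 202.0], [0.0, 0.0, 1.0]]
-25 [283.30553447 250.18550445]
0 [283.22844697 213.5145812 ]
25 [283.14662309 174.59053647]
at [643.8   2.5 245.2] 38.7
[0.5, 0.01, 0.01, 0.47, 0.0, 0.0, -0.01]
[0.5, 0.01, 0.01, 0.47, 0.0, 0.0, -0.01]
[0.5, 0.01, 0.01, 0.47, 0.0, 0.0, -0.01]
[0.5, 0.01, 0.01, 0.47, 0.0, 0.0, -0.01]
[ 0.46390797 -0.22178696 -0.11883051] 0.6035777170176252
```

View pics/w1.png

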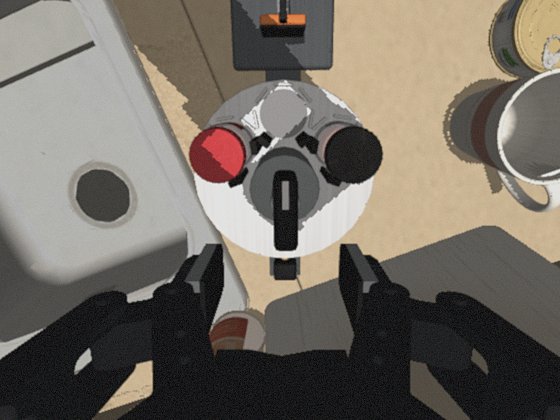

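Request:
arm_command(steps=[[[0.5,0.04,0.045,0.47,0,0,-0.03],[0.5,0,0,0.47,0,0,0],[0.5,0,0,0.47,0,0,0],[0.5,0,0,0.47,0,0,0],[0.5,0,0,0,0,0,0],[0,0,0,0,0,0,0],[0,0,0,0,0,0,0],[0,0,0,0,0,0,0]]], squeeze=50)

```text
time_s: 3.4
eef_pos: [645.2, 5.7, 153.3]
ee_rot: [0.001, 0.43, 0.903, 0.0]
force: [-2.4, -1.3, 5.0]
grip_width: 0.178
grip_force: 60.2
```

Request:
arm_command(steps=[[[0,0,0,0,0,0,0],[0,0,0,0,0,0,0]]])

```text
time_s: 3.65
eef_pos: [645.2, 5.7, 153.3]
ee_rot: [0.001, 0.43, 0.903, 0.0]
force: [-2.7, -0.9, 6.1]
grip_width: 0.177
grip_force: 60.2
```

Request:
arm_command(steps=[[[0,0,0,0,0,0,0.4],[0,0,0,0,0,0,0.5],[0,0,0,0,0,0,0.5],[0,0,0,0,0,0,0.5],[0,0,0,0,0,0,0.5],[0,0,0,0,0,0,0.5],[0,0,0,0,0,0,0.5],[0,0,0,0,0,0,0.5]]])

```text
time_s: 4.65
eef_pos: [645.4, 5.8, 153.3]
ee_rot: [0.002, 0.673, 0.74, 0.001]
force: [0.6, -1.8, 2.3]
grip_width: 0.178
grip_force: 59.6
```

Request:
arm_command(steps=[[[0,0,0,0,0,0,0.5],[0,0,0,0,0,0,0.5],[0,0,0,0,0,0,0.5],[0,0,0,0,0,0,0.5],[0,0,0,0,0,0,0.5],[0,0,0,0,0,0,0.5],[0,0,0,0,0,0,0.15],[0,0,0,0,0,0,0]]])

```text
time_s: 5.65
eef_pos: [645.6, 5.8, 153.3]
ee_rot: [0.002, 0.827, 0.563, 0.001]
force: [1.2, -1.8, 4.3]
grip_width: 0.178
grip_force: 59.8
```

Request:
arm_command(steps=[[[0,0,0,0,0,0,0],[0,0,0,0,0,0,0],[0,0,0,0,0,0,0]]])

```text
time_s: 6.02
eef_pos: [645.6, 5.8, 153.2]
ee_rot: [0.002, 0.827, 0.563, 0.001]
force: [3.6, -2.2, 2.3]
grip_width: 0.18
grip_force: 59.6
```

```bash
python3 - <<'E'
from h import *
s=sense();print(s["wrist_torque"])
im=capture("side");cv2.imwrite("pics/s2.png",cv2.resize(im[170:370,180:350,::-1],None,fx=3,fy=3,interpolation=3))
plan([645,5,245],-21,1,.5)
E
```

```text
[-0.43990866 -0.0451693   0.15672415]
at [645.6   5.7 153.2] -21.5
[0.5, -0.02, -0.01, -1.84, 0.0, 0.0, -0.06]
```

View pics/s2.png

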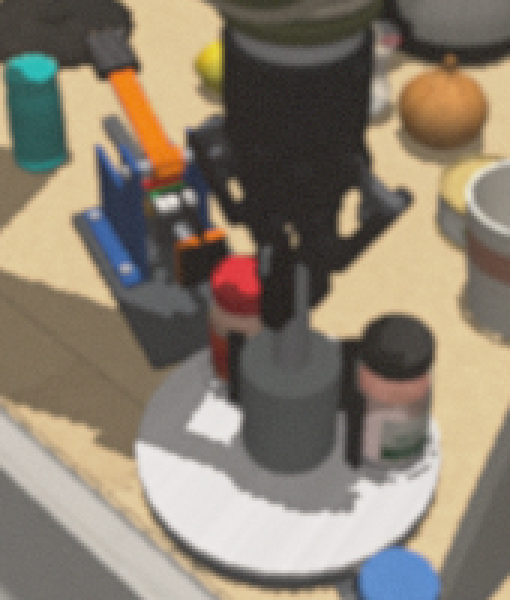

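Request:
arm_command(steps=[[[0.5,0,0,0,0,0,0],[0.5,0,0,0,0,0,0],[0.5,0,0,0,0,0,0],[0.5,0,0,-0.4,0,0,0],[0.5,0,0,-0.8,0,0,0],[0.5,0,0,-0.7,0,0,0],[0.5,0,0,0,0,0,0]]])

```text
time_s: 6.95
eef_pos: [645.5, 6.1, 249.1]
ee_rot: [0.002, 0.827, 0.563, 0.002]
force: [-0.2, 0.2, -0.6]
grip_width: 0.502
grip_force: 0.0
```

```bash
python3 - <<'E'
from h import *
print(sense()["force"],sense()["eef_pos"])
im=capture("top");cv2.imwrite("pics/t3.png",cv2.resize(im[150:310,235:425,::-1],None,fx=3,fy=3,interpolation=3))
plan([453,243,225],-51,8,0)
E
```

```text
[-0.20366653  0.2234491  -0.59942596] [645.50971038   6.14019015 249.13751541]
at [644.9   6.2 246.9] -21.5
[0, 0.37, -0.66, 0.05, 0.0, 0.0, 0.43]
[0, 0.33, -0.69, 0.05, 0.0, 0.0, 0.43]
[0, 0.29, -0.71, 0.05, 0.0, 0.0, 0.43]
[0, 0.24, -0.72, 0.05, 0.0, 0.0, 0.43]
[0, 0.19, -0.74, 0.05, 0.0, 0.0, 0.43]
[0, 0.15, -0.75, 0.05, 0.0, 0.0, 0.43]
[0, 0.1, -0.76, 0.05, 0.0, 0.0, 0.43]
[0, 0.05, -0.76, 0.05, 0.0, 0.0, 0.43]
```

Request:
arm_command(steps=[[[0,0.37,-0.66,0.05,0,0,0.43],[0,0.33,-0.69,0.05,0,0,0.43],[0,0.29,-0.71,0.05,0,0,0.43],[0,0.24,-0.72,0.05,0,0,0.43],[0,0.19,-0.74,0.05,0,0,0.43],[0,0.15,-0.75,0.05,0,0,0.43],[0,0.1,-0.76,0.05,0,0,0.43],[0,0.05,-0.76,0.05,0,0,0.43]]])

```text
time_s: 8.0
eef_pos: [451.3, 244.2, 224.8]
ee_rot: [-0.0, 0.943, 0.332, -0.001]
force: [0.3, -0.1, -0.3]
grip_width: 0.003
grip_force: 0.0
```

Request:
arm_command(steps=[[[0,0,0,0,0,0,0],[0,0,0,0,0,0,0],[0,0,0,0,0,0,0]]])

```text
time_s: 8.38
eef_pos: [453.3, 242.7, 225.9]
ee_rot: [0.0, 0.943, 0.333, -0.0]
force: [1.0, 0.9, 0.5]
grip_width: -0.004
grip_force: 0.0
```

```bash
python3 - <<'E'
from h import *
from scipy.spatial.transform import Rotation as Ro
s=sense();c=get_calibration("wrist")
w=capture("wrist");t=capture("top")
red=blob(t,(170,100,80),(180,255,255),(315,155,415,250));print(red);r=ray("top",red[0],106);print("red",r,"pred spot",644.5+62*np.cos(np.radians(129)),5.5+62*np.sin(np.radians(129)))
T=cv2.resize(t[150:310,235:425,::-1],(475,400),interpolation=3)
W=cv2.resize(w[:,:,::-1],(533,400))[:, 104:429]
cv2.imwrite("pics/tw4.png",np.hstack([T,W]))
w_,x,y,z=s["ee_rot"];M=np.eye(4);M[:3,:3]=Ro.from_quat([x,y,z,w_]).as_matrix();M[:3,3]=s["eef_pos"];M=np.linalg.inv(M@np.array(c["T_tool_cam"]))
q=np.array(c["intrinsics"])@(M@[453,242,142,1])[:3];print("trigger pred px in full wrist",q[:2]/q[2])
plan([453,243,225],-51,1,0)
E
```

```text
(array([352.07329843, 213.95287958]), array([342, 204,  20,  20, 191], dtype=int32))
red [605.0294848  51.1381032 106.       ] pred spot 605.4821357549101 53.683049610332205
trigger pred px in full wrist [280.36557441 214.37098582]
at [453.2 242.9 226.1] -51.2
[0, -0.0, -0.0, 0.02, 0.0, 0.0, -0.02]
```

View pics/tw4.png

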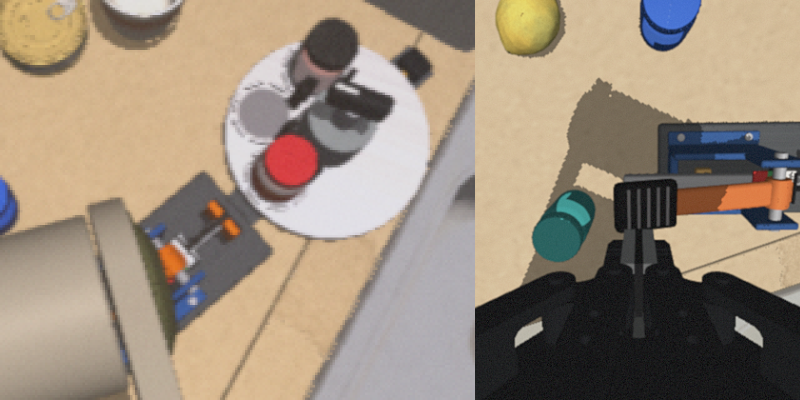

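Request:
arm_command(steps=[[[0,0,0.04,0.5,0,0,0],[0,0,0,0.5,0,0,0],[0,0,0,0.3,0,0,0],[0,0,0,0,0,0,0]]])

```text
time_s: 8.98
eef_pos: [454.1, 241.7, 160.8]
ee_rot: [-0.0, 0.943, 0.333, -0.001]
force: [0.5, -0.3, 0.3]
grip_width: 0.0
grip_force: 0.0
```

Request:
arm_command(steps=[[[0,0,0,0.15,0,0,0],[0,0,0,0.2,0,0,0],[0,0,0,0,0,0,0]]])

```text
time_s: 9.35
eef_pos: [454.4, 242.2, 144.0]
ee_rot: [-0.0, 0.943, 0.333, 0.001]
force: [0.0, 0.9, 2.5]
grip_width: -0.001
grip_force: 1.4
```

```bash
cat >>h.py <<'E'
AX=np.array([644.5,5.5]);U=np.array([np.cos(np.radians(129)),np.sin(np.radians(129))])
def padpos(show=None):
    t=capture("top");h=cv2.cvtColor(t,cv2.COLOR_RGB2HSV);m=cv2.inRange(h,(4,150,90),(18,255,255))
    v,u=np.nonzero(m[215:262,295:350]);P=np.array([ray("top",(a+295,b+215),82)[:2]-AX for a,b in zip(u,v)])
    d=P@U;l=P@np.array([U[1],-U[0]]);k=abs(l)<24
    if show:cv2.imwrite(show,cv2.resize(t[190:270,280:380,::-1],None,fx=6,fy=6,interpolation=3))
    d=np.sort(d[k])
    return k.sum(),np.round(np.percentile(d,[2,10,25,50]),1) if k.sum() else None,np.round(d[:40:4],1)
E
python3 - <<'E'
from h import *
print(padpos("pics/p5.png"))
E
```

```text
(np.int64(192), array([124.6, 126.8, 131.2, 188.6]), array([124.1, 124.6, 125.1, 125.9, 126.4, 127. , 127.6, 128.2, 129. ,
       129.5]))
```

View pics/p5.png

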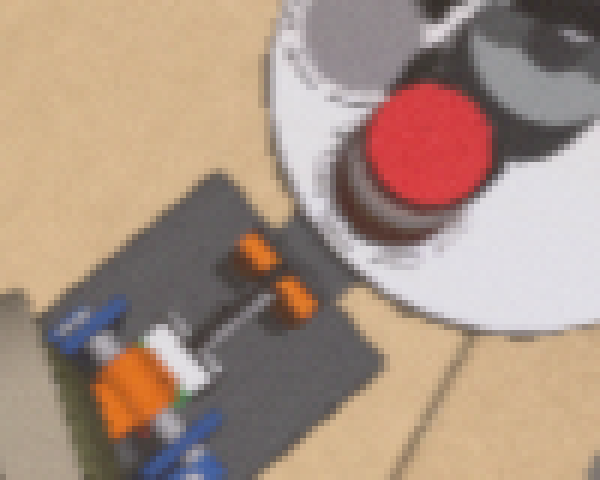

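Request:
arm_command(steps=[[[0,0,0,0.15,0,0,0],[0,0,0,0.15,0,0,0],[0,0,0,0.15,0,0,0],[0,0,0,0.15,0,0,0],[0,0,0,0.08,0,0,0],[0,0,0,0,0,0,0],[0,0,0,0,0,0,0]]])

```text
time_s: 10.28
eef_pos: [454.2, 242.2, 110.3]
ee_rot: [-0.0, 0.943, 0.333, 0.001]
force: [-0.6, 2.2, 4.5]
grip_width: 0.001
grip_force: 2.5
```

```bash
python3 - <<'E'
from h import *
print(padpos("pics/p6.png"))
s=sense();print(s["force"],s["eef_pos"])
E
```

```text
(np.int64(221), array([107.9, 110.5, 172.9, 187.2]), array([107.2, 107.9, 108.4, 109.1, 109.6, 110.3, 110.8, 111.3, 112.1,
       112.6]))
[-0.78476477  2.25632604  5.38146106] [454.21368295 242.22122116 110.29264876]
```

Request:
arm_command(steps=[[[0,0,0,0.05,0,0,0],[0,0,0,0,0,0,0],[0,0,0,-0.4,0,0,0],[0,0,0,-0.4,0,0,0],[0,0,0,-0.3,0,0,0],[0,0,0,0,0,0,0],[0,0,0,0,0,0,0]]])

```text
time_s: 11.2
eef_pos: [453.6, 241.8, 161.4]
ee_rot: [-0.0, 0.943, 0.333, -0.001]
force: [0.5, 0.0, -0.0]
grip_width: 0.002
grip_force: 0.0
```

```bash
python3 - <<'E'
from h import *
print(padpos())
s=sense();print(s["force"],s["eef_pos"])
E
```

```text
(np.int64(204), array([106.3, 109. , 113.8, 185.8]), array([105.8, 106.3, 107.2, 107.7, 108.2, 109. , 109.5, 110. , 110.7,
       111.2]))
[-0.88243241  0.95817251 -0.08906375] [453.58769434 241.82129906 161.35436996]
```

Request:
arm_command(steps=[[[0,0,0,0.2,0,0,0],[0,0,0,0.2,0,0,0],[0,0,0,0.2,0,0,0],[0,0,0,0,0,0,0],[0,0,0,0,0,0,0]]])

```text
time_s: 11.88
eef_pos: [453.9, 242.0, 132.2]
ee_rot: [-0.0, 0.943, 0.333, -0.0]
force: [-2.2, 1.2, 2.8]
grip_width: 0.002
grip_force: 1.5
```

```bash
python3 - <<'E'
from h import *
print(padpos())
s=sense();print(s["force"],s["eef_pos"])
E
```

```text
(np.int64(200), array([ 94.1,  96.9, 102. , 188.3]), array([93.6, 94.1, 95. , 95.5, 96. , 96.9, 97.4, 98.3, 98.8, 99.7]))
[-1.72579227  1.94496116  3.91404625] [453.91435565 241.98084804 132.2750593 ]
```

Request:
arm_command(steps=[[[0,0,0,0.1,0,0,0],[0,0,0,0.1,0,0,0],[0,0,0,0,0,0,0],[0,0,0,0,0,0,0]]])

```text
time_s: 12.42
eef_pos: [453.9, 242.1, 122.3]
ee_rot: [-0.0, 0.943, 0.333, 0.0]
force: [-1.8, 3.4, 5.2]
grip_width: 0.002
grip_force: 2.2
```

Request:
arm_command(steps=[[[0,0,0,0.1,0,0,0],[0,0,0,0,0,0,0],[0,0,0,0,0,0,0]]])

```text
time_s: 12.8
eef_pos: [454.0, 242.1, 117.3]
ee_rot: [-0.0, 0.943, 0.333, 0.0]
force: [-2.2, 4.1, 4.0]
grip_width: 0.0
grip_force: 2.6
```

```bash
python3 - <<'E'
from h import *
print(padpos())
s=sense();print(s["force"],s["eef_pos"])
E
```

```text
(np.int64(213), array([ 87.7,  90.5,  95.5, 188.1]), array([86.6, 87.7, 88.2, 88.9, 89.4, 90.4, 90.9, 91.4, 92.2, 92.7]))
[-2.74691151  3.43688614  5.05232612] [453.98765542 242.07984592 117.32939484]
```

Request:
arm_command(steps=[[[0,0,0,0.1,0,0,0],[0,0,0,0.06,0,0,0],[0,0,0,0,0,0,0],[0,0,0,0,0,0,0]]])

```text
time_s: 13.35
eef_pos: [454.2, 241.9, 109.5]
ee_rot: [0.0, 0.943, 0.333, 0.0]
force: [-1.4, 2.5, 5.6]
grip_width: 0.003
grip_force: 3.4
```

```bash
python3 - <<'E'
from h import *
print(padpos())
s=sense();print(s["force"],s["eef_pos"])
E
```

```text
(np.int64(207), array([ 87.3,  89.7, 148.4, 188.6]), array([86.3, 87.3, 87.8, 88.3, 89.1, 89.6, 90.5, 91. , 91.9, 92.4]))
[-2.80404084  1.6841189   7.44998149] [454.23083305 241.86257594 109.54412368]
```

Request:
arm_command(steps=[[[0,0,0,0.03,0,0,0],[0,0,0,0,0,0,0],[0,0,0,-0.4,0,0,0],[0,0,0,-0.4,0,0,0],[0,0,0,-0.22,0,0,0],[0,0,0,0,0,0,0],[0,0,0,0,0,0,0]]])

```text
time_s: 14.28
eef_pos: [454.1, 242.0, 158.2]
ee_rot: [-0.0, 0.943, 0.333, -0.0]
force: [1.4, 1.0, 1.6]
grip_width: -0.001
grip_force: 1.1
```

Request:
arm_command(steps=[[[0,0,0,0.1,0,0,0],[0,0,0,0.1,0,0,0],[0,0,0,0.1,0,0,0],[0,0,0,0.1,0,0,0],[0,0,0,0,0,0,0],[0,0,0,0,0,0,0]]])

```text
time_s: 15.02
eef_pos: [453.7, 242.4, 138.6]
ee_rot: [-0.001, 0.943, 0.333, -0.0]
force: [-2.2, 3.2, 7.7]
grip_width: 0.001
grip_force: 3.3
```

```bash
python3 - <<'E'
from h import *
print(padpos())
s=sense();print(s["force"],s["eef_pos"])
t=capture("top");i=capture("side")
T=cv2.resize(t[210:270,285:355,::-1],(467,400),interpolation=3);S=cv2.resize(i[200:280,215:280,::-1],(325,400),interpolation=3)
cv2.imwrite("pics/g7.png",np.hstack([T,S]))
E
```

```text
(np.int64(202), array([ 86.3,  89. ,  93.9, 188.2]), array([85.8, 86.3, 87.2, 87.7, 88.2, 88.9, 89.4, 90.3, 90.8, 91.3]))
[-1.98945145  2.89555506  6.41334578] [453.69803912 242.4641897  138.62486469]
```

View pics/g7.png

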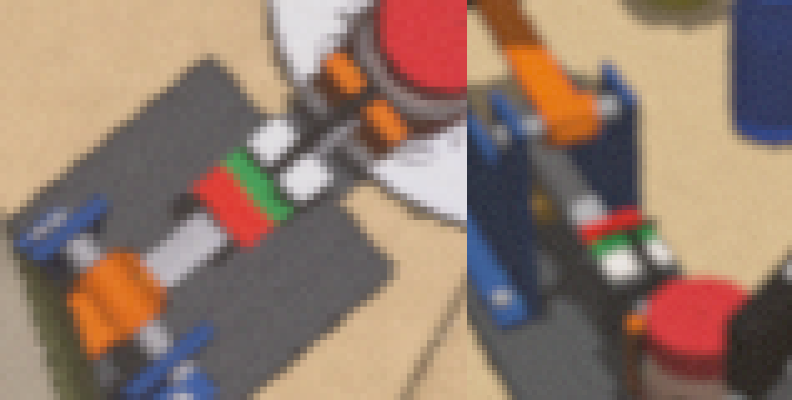

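Request:
arm_command(steps=[[[0,0,0,0.05,0,0,0],[0,0,0,0.05,0,0,0],[0,0,0,0,0,0,0],[0,0,0,0,0,0,0],[0,0,0,0,0,0,0]]])

```text
time_s: 15.8
eef_pos: [453.5, 242.8, 133.7]
ee_rot: [-0.001, 0.943, 0.333, -0.0]
force: [-3.8, 3.9, 9.3]
grip_width: 0.001
grip_force: 4.3
```

```bash
python3 - <<'E'
from h import *
print(padpos())
s=sense();print(s["force"],s["eef_pos"])
t=capture("top");i=capture("side")
T=cv2.resize(t[215:255,300:345,::-1],(450,400),interpolation=3);S=cv2.resize(i[220:270,225:265,::-1],(320,400),interpolation=3)
cv2.imwrite("pics/g8.png",np.hstack([T,S]))
E
```

```text
(np.int64(206), array([ 86.3,  89. ,  94. , 188.2]), array([85.8, 86.3, 87.2, 87.7, 88.2, 88.9, 89.4, 90.3, 90.8, 91.3]))
[-3.51389891  5.46146067  9.29402871] [453.42149127 242.76923246 133.72338572]
```

View pics/g8.png

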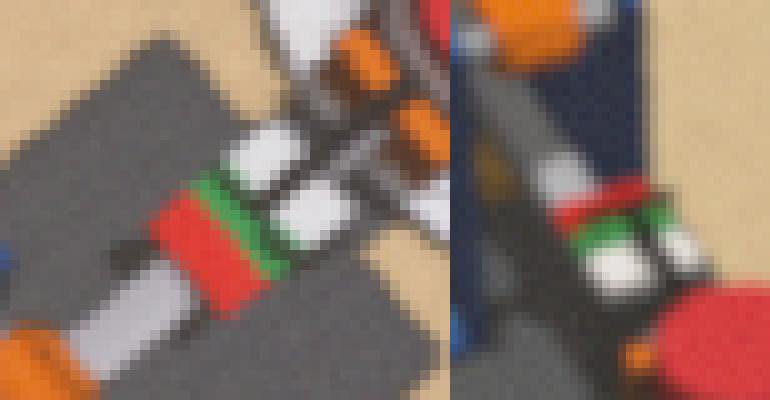

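```bash
python3 - <<'E'
from h import *
t=np.mean([capture("top") for _ in range(4)],0).astype(np.float32)
V=np.array([U[1],-U[0]])
for l in(-9,-6,-3,0,3,6,9):
    o=""
    for d in range(92,146,2):
        u,v=proj("top",[*(AX+U*d+V*l),95]);p=cv2.getRectSubPix(t,(1,1),(float(u),float(v)))[0,0]
        c="W" if p.min()>130 else "R" if p[0]>1.8*p[1] and p[2]<90 and p[0]>110 else "G" if p[1]>1.25*p[0] else "k" if p.max()<75 else "."
        o+=c
    print(l,o)
E
```

```text
-9 RRR.........WWWWWWWWGGG..RR
-6 RR..........WWWWWWWWGGG.RRR
-3 ..............WWWW..GGG.RRR
0 ...kkkkkkkk........k.GG.RRR
3 ............WWWWWWW.GGGG.RR
6 RRR.........WWWWWWWWGGGG.RR
9 RRR.........WWWWWWWWGGGG.RR
```

```bash
python3 - <<'E'
from h import *
V=np.array([U[1],-U[0]])
def prof(t,a,b):
  for l in(-7,-1,0,1,7):
    o=""
    for d in range(a,b):
        u,v=proj("top",[*(AX+U*d+V*l),95]);p=cv2.getRectSubPix(t,(1,1),(float(u),float(v)))[0,0]
        o+="W" if p.min()>130 else "R" if p[0]>1.8*p[1] and p[2]<90 and p[0]>110 else "G" if p[1]>1.25*p[0] else "k" if p.max()<75 else "."
    print(f"{l:3d}",o)
prof(cv2.imread("pics/top0.png")[:,:,::-1].astype(np.float32),135,185)
t=np.mean([capture("top") for _ in range(4)],0).astype(np.float32)
prof(t,92,150)
s=sense();print(s["force"],s["eef_pos"],s["time_s"])
E
```

```text
-7 RRRR.................................WWW.WWWWWW..R
 -1 ...kkkkkkkkkkkkkkkkk.kk.k..kkkkkkkkkkkk...WWWWW..R
  0 .....kkkkkkkkkkkkkkkkkkkk...kkkkkkkkkk....WWWWW..R
  1 .........kkkkk.kkkkkkkkk......kkkk........WWWWW..R
  7 RRRRR.....kkkk........................W...WWWWW...
 -7 RRRR...................WWWWWWWWWWWWWWWW.GGGGGG..RRRRRRRRRR
 -1 ....kkkkkkk...........................k..GGGGG..RRRRRRRRRR
  0 .....kkkkkkkk..kkkkkkk................kk.GGGGG..RRRRRRRRRR
  1 ......kkkkkk....kkkkk....................GGGGG..RRRRRRRRRR
  7 RRRRR..................WWWWWWWWWWWWWWWW.GGGGGG...RRRRRRRRR
[-2.99899994  5.44117475  8.26154322] [453.44791766 242.75093667 133.72649724] 16.35
```

```bash
python3 -c "
from rig import *
print(finish_job())"
```

```text
the job is handed in; nothing more can be done
None
```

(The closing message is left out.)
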